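Draw a display plinth together with its cam lock

TASK

Finish joining the wooden display plinth on the model bench: gently slide the loose end section straight along its dowels until its bolt head is inside the cam lock and the section meets the spring plungers, then take the screwdriver from its stand, seat its blade in the slot of the cam disc and turn the cam clockwise until it has drawn the section up tight with no gap left. Put the screwdriver back upright in its stand and let go; do not press the blade hard on the disc or wood or force the cam, and leave the jar, the bowl and the model tank where they are.

Things in the scene. Friction and masses are not known exactly. Their poses are not given: they have to be found in the camera images.
- plinth: Fixed half of the plinth: brown wooden board 120 (x) x 160 (y) x 38 (z) mm, fixed to the bench. Origin: underside, middle of its front face. The front face is the plane x = 0 and looks along -x to the loose section; the board reaches to x = +120 mm. In the front face are two dowel holes, a bolt hole and two brass spring plungers.
- plunger_tip (a point): Tip of one of two brass spring plungers, 4 mm out of the front face, 35 mm either side of its middle (this one at y = +35 mm), as if at rest; the point does not follow the plunger. Together they push back with about 3 N at first touch and 7 N when the gap is closed. A section pushed home by hand springs back off them; only the cam holds it.
- front_face (a point): Middle of the fixed plinth's front face, 19 mm above the bench; axes as the plinth's.
- cam_top (a point): Centre of the top of the cam lock's steel disc, on its vertical axis, flush with the plinth's top, 38 mm above the bench, 32 mm behind the front face. Disc 40 mm across, one straight slot through its centre, 21 mm long, 4.5 wide, 9 deep, ends closed. Axes here: the plinth's. At the start the slot is not measured: from 0.6 rad anticlockwise to 0.3 rad clockwise (from above) of the plinth's x.
- slot_floor (a point): Floor of the slot, on the cam's axis, 29 mm above the bench. Clockwise angle of the slot from the plinth's x axis: gets behind the bolt head by 0.6 rad, pulls from about 0.9, section home at about 1.5 to 1.6, hard stop at 1.75. Takes about 0.1 N m, stays where left; without the bolt head inside grabs nothing. Slot breaks over 75 N contact force of the driver (about 0.25 N m).
- section: Loose end section: brown wooden block 50 (x) x 160 (y) x 38 (z) mm, about 0.35 kg, on the bench in front of the fixed half, gap 15 to 28 mm at the start. Origin: underside, middle of its joining face, which is the plane x = 0 and looks along +x to the plinth; axes parallel to the plinth's. It slides along the plinth's +x.
- bolt_head (a point): Centre of the steel bolt's head, 26 mm out of the section's joining face, 16 mm up. Beside it, at y = +-55 mm, stand two wooden dowels, 10 mm thick and 38 mm long, their tips already in the plinth's holes with 1 mm play each side.
- section_face (a point): Middle of the section's joining face, 19 mm up. The gap is the distance along the plinth's x axis from here to front_face: about 4 mm when the section touches the plungers (5.5 mm or less puts the bolt head inside the cam), 0 when joined.
- section_back (a point): Middle of the section's outer face (looks along its -x), 19 mm up: the place to push, with 30 N at most.
- stand: Plywood screwdriver stand, fixed: block 80 x 80 x 58 mm with one upright through hole of 21 mm in the middle of its top. Origin: centre of its underside.
- stand_hole0 (a point): Centre of the mouth of the stand's hole, 58 mm above the bench.
- driver: Stubby screwdriver, 134 mm long, 0.12 kg, upright in the stand, blade down in the hole, collar on the stand's top. Origin: blade's tip; z runs up to the handle. Flat steel blade 14 mm wide (x), 3 thick (y), 16 long; shaft 8 mm; collar 30 mm across, z = 52 to 58 mm; square wooden handle 26 x 26 mm, z = 58 to 134 mm, flats square to x and y.
- driver_tip (a point): Middle of the end of the screwdriver's blade; axes as driver. Pressed on the disc or the wood outside the slot, the blade may bear 30 N at most, or it scars them.
- driver_grip (a point): Point on the screwdriver's axis at the middle of the handle, 98 mm above the tip: the place to grip it from above.
- jar: Bystander: closed paint jar, 60 mm across, 75 mm tall; origin centre of its underside.
- bowl: Bystander: white plastic bowl, 90 mm across, 50 mm tall; origin centre of its underside.
- tank: Bystander: small model tank, 80 x 53 x 33 mm, with a thin gun; origin centre of its underside.

How it is judged (in metres and radians):
On the way, in this order (a step that is already met when the one before it is completed fails the run):
1. the loose section is slid up to the plungers, gap 5.5 mm or less (x of section_face in the frame of front_face above -0.0055 m), for 0.2 s.
2. the screwdriver's blade is seated in the cam's slot, at least 4 mm deep (z of driver_tip in the frame of cam_top below -0.004 m and horizontal distance between driver_tip and cam_top below 0.005 m), for 0.2 s.
3. with the blade in the slot, the cam has drawn the section in to a gap under 1.5 mm (x of section_face in the frame of front_face above -0.0015 m and z of driver_tip in the frame of cam_top below -0.003 m and horizontal distance between driver_tip and cam_top below 0.006 m), for 0.2 s.
At the end, for the whole second after the job is handed in: The section stays joined to the plinth with a gap under 1.5 mm and square to it within 0.03 rad, held by the cam alone; the screwdriver stands upright (within 0.15 rad) in the stand's hole, its tip within 10 mm of the hole's axis and under 20 mm above the bench; both at rest (x of section_face in the frame of front_face above -0.0015 m and angle between the x axis of section and the x axis of plinth, either way round below 0.03 rad and horizontal distance between driver_tip and stand_hole0 below 0.01 m and height (world z) of driver_tip below 0.02 m and angle between driver's own z axis and vertical below 0.15 rad and linear speed of driver below 0.02 m/s and linear speed of section below 0.01 m/s); the robot touches nothing.
It fails at once if the screwdriver's blade, not in the slot, is pressed on the cam or plinth with more than 30 N (contact force between driver and plinth above 30 N and z of driver_tip in the frame of cam_top above -0.002 m).
It fails at once if the screwdriver presses or twists with more than 75 N against the plinth and its cam (contact force between driver and plinth above 75 N).
It fails at once if the robot pushes the section with more than 30 N (contact force between any of the arm, the fingers and section above 30 N).
It fails at once if the jar, the bowl or the tank is moved more than 15 mm (distance of any of jar, bowl, tank from where it was at the start of the episode above 0.015 m).
It also fails if it takes over 72 s, if anything falls off the work surface, if the arm or the gripper's body presses on something with over 40 N, if the wrist force passes 120 N, or if a joint passes its speed limit or range.

ROBOT

A 6-joint arm with a two-finger parallel gripper is mounted at the origin on the work surface. World frame = base frame: x ahead of the robot, y to its left, z up, the work surface at z = 0. Lengths are in mm, angles in rad, forces in N, time in s.
With the tool pointing down it reaches from about 275 to 750 mm from the base axis. Payload 10.2 kg.
Tool frame: the origin (TCP) lies between the finger pads; the fingertips stand 11 mm ahead of it and the grasp point (between the pads) lies 8 mm behind it; z points along the fingers, y is the line along which they close (so a half turn about z gives the same grasp; the last joint's range is limited). The gripper opens to 85 mm and grips with 20 to 120 N. Pads are 22 mm wide; open, the fingers measure 114 mm over their backs; the gripper's body (76 mm by 85 mm) begins 54 mm behind the grasp point. The pads swing forward as they close: fully open they stand 13 mm farther back than shut.
Start: joints at [0.878, 0.313, 1.498, -0, 1.331, -0.223], TCP at [237.685, 468.121, 219.694] pointing down, gripper open.
Joint ranges: [-2.94, 2.94], [-0.97, 2.17], [0.19, 2.56], [-1.23, 4.37], [0.02, 3.11], [-2.88, 2.88]. Speed limits (rad/s): [2.39, 2.39, 3.01, 3.14, 3.14, 3.14].

INTERFACE

Orientations are given as a unit quaternion [w, x, y, z].
In Python, from rig import sense, eyes, finish_job gives the robot as it stands.
- The arm moves only by the shell command python3 -m jog 'ROWS' [FORCE]. ROWS is JSON, a list of rows, each a list of 7 numbers: the shift along the tool's x, y, z in m, then the turn, a rotation vector about the tool's x, y, z in rad, then the finger opening in m, from 0 to 0.0854. In form: [[dx, dy, dz, rx, ry, rz, gripper], ...]. A call has 1 to 5 rows; each row shifts and turns the commanded pose from where the row before left it, along the tool's axes as they then stand; what a row does not reach is not made up. A row lasts 1/10 s, in which the tool goes at most 50 mm and 8.59 degrees, less where a joint would pass 70% of its speed; a pose out of reach is approached as far as the arm can. A call is refused whole if a number of a shift passes 0.05 or a number of a turn 0.15, either way. A call with a gripper value outside its range is refused whole. The fingers move at their own pace and stop on an object; FORCE is the grip in N (left out, the last holds). Time passes only in rows, so rows that do not move let the fingers close. It gives the time, the measured TCP pose, the force, the opening and the grip force at its end, in the units of the state.
- sense(): the state, without advancing time (a new reading comes with each control period).
- eyes.capture(name): name is "scene" or "side" or "wrist"; returns the picture (400x640x3 uint8, red, green, blue); there is no depth.
- eyes.calibration(name): a dict with "fx", "fy", "cx", "cy" (pixels), "cam_to_world" (4x4, takes a point from camera to world coordinates); the wrist camera has in their place "mount" (4x4, takes a point from camera to tool coordinates, whose origin is the TCP and whose axes are the flange's). Camera axes: x right, y down, z forward; pixel columns grow to the right and rows downward; lengths in mm; the calibration is good to about 2 mm. A picture is of the moment at which its call begins: read the wrist's pose just before it. calibration takes no time and is no camera call.
- finish_job(): hands the job in; it is judged then, once.
The state is a dict: "time_s": time; "joints": joint angles; "dq": joint speeds; "tau": joint torques, N m; "eef_pos": TCP position; "ee_rot": TCP orientation; "force": force on the tool from outside, world axes, zero at the start; "wrist_torque": the same for the moment, N m; "grip_width": opening from 0.0 (shut) to 1.0 (fully open); "grip_force": force on a finger pad.
Only numpy, scipy, OpenCV 4.12 (cv2) and the standard library are available. Lean on these libraries where they do the work, as an engineer would, in place of code of your own. Each camera call takes 0.05 s, during which the arm holds its last target. There are 200 camera calls.

## Working session

There is one attempt and no reset: what is moved stays moved. The work goes in short steps, Python scripts to look and compute and a shell command to move; the robot and the scene stay as the last step left them, time stands still between calls to the robot, and variables do not carry over. Pictures are saved under pics/ and viewed, at most 14 in all, crops included, and the job is handed in when it is done.

```bash
mkdir -p pics; cat > h.py <<'E'
import numpy as np,cv2
from rig import sense,eyes,finish_job
from scipy.spatial.transform import Rotation as R
def tool():
    s=sense();q=s['ee_rot'];T=np.eye(4);T[:3,:3]=R.from_quat([q[1],q[2],q[3],q[0]]).as_matrix();T[:3,3]=s['eef_pos'];return T
def cam(name):
    c=eyes.calibration(name)
    T=tool()@np.array(c['mount']) if name=='wrist' else np.array(c['cam_to_world'])
    return c,T
def ray(c,T,u,v,z):
    d=T[:3,:3]@np.array([(u-c['cx'])/c['fx'],(v-c['cy'])/c['fy'],1]);o=T[:3,3]
    return o+d*(z-o[2])/d[2]
def proj(c,T,p):
    q=np.linalg.inv(T)@np.append(p,1);return c['fx']*q[0]/q[2]+c['cx'],c['fy']*q[1]/q[2]+c['cy']
def snap(name,f):
    im=eyes.capture(name);cv2.imwrite('pics/'+f,im[:,:,::-1]);return im
E
python3 - <<'E'
from h import *
np.set_printoptions(precision=2,suppress=True)
s=sense();print(s); 
for n in('scene','side','wrist'):
    c,T=cam(n);print(n,c,T)
a=snap('scene','a.png');w=snap('wrist','w.png');d=snap('side','s.png')
E
```

```text
{'time_s': 0.0, 'joints': array([ 0.88,  0.31,  1.5 ,  0.  ,  1.33, -0.22]), 'dq': array([ 0., -0.,  0.,  0.,  0., -0.]), 'tau': array([  0.  , -41.23, -25.97,  -0.  ,   0.  ,  -0.  ]), 'eef_pos': array([237.5 , 467.9 , 219.13]), 'ee_rot': array([-0.  ,  0.23,  0.97, -0.  ]), 'force': array([-0.2 ,  0.76,  0.54]), 'wrist_torque': array([-0.03, -0.  , -0.06]), 'grip_force': 0.0, 'grip_width': 0.9968808906547165}
scene {'fx': 395.96236439907864, 'fy': 395.96236439907864, 'cx': 314.1846558203098, 'cy': 200.50607937705948, 'cam_to_world': array([[  -0.34,    0.65,   -0.68, 1164.49],
       [   0.94,    0.25,   -0.23,  109.45],
       [   0.02,   -0.72,   -0.7 ,  621.94],
       [   0.  ,    0.  ,    0.  ,    1.  ]])} [[  -0.34    0.65   -0.68 1164.49]
 [   0.94    0.25   -0.23  109.45]
 [   0.02   -0.72   -0.7   621.94]
 [   0.      0.      0.      1.  ]]
side {'fx': 445.12165223668205, 'fy': 445.12165223668205, 'cx': 324.11255623446004, 'cy': 200.99338316645915, 'cam_to_world': array([[   0.88,   -0.34,    0.33,  288.6 ],
       [  -0.48,   -0.64,    0.6 , -725.82],
       [   0.  ,   -0.69,   -0.73,  874.36],
       [   0.  ,    0.  ,    0.  ,    1.  ]])} [[   0.88   -0.34    0.33  288.6 ]
 [  -0.48   -0.64    0.6  -725.82]
 [   0.     -0.69   -0.73  874.36]
 [   0.      0.      0.      1.  ]]
wrist {'fx': 357.62169759739743, 'fy': 357.62169759739743, 'cx': 317.26377389767003, 'cy': 202.1585418122493, 'mount': array([[  -0.  ,   -0.96,   -0.29,   73.18],
       [   1.  ,   -0.  ,   -0.  ,    0.15],
       [   0.  ,   -0.29,    0.96, -154.2 ],
       [   0.  ,    0.  ,    0.  ,    1.  ]])} [[  0.45   0.85   0.26 172.45]
 [  0.89  -0.43  -0.13 501.32]
 [ -0.     0.29  -0.96 373.34]
 [  0.     0.     0.     1.  ]]
```

View pics/a.png

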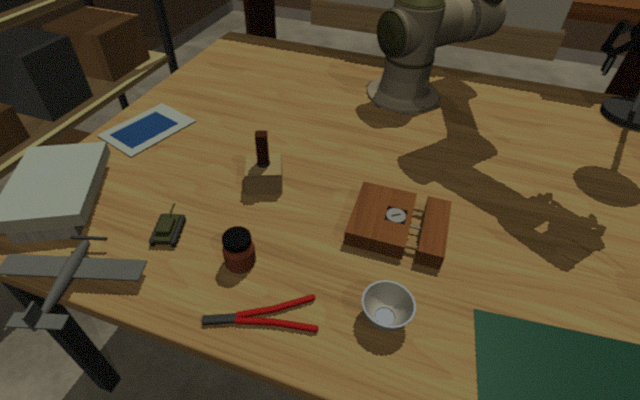

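View pics/s.png

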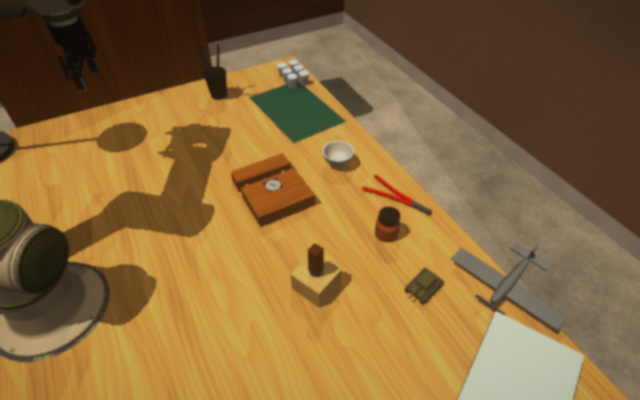

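The scene view shows the plinth (cam disc at (396,215)) with the section to its right at about (433,230). The screwdriver top is at (262,132), the jar at (238,250), the bowl at (388,305) and the tank at (167,230). In the side view the disc is at (273,185) and the driver top at (315,247).

```bash
python3 - <<'E'
from h import *
np.set_printoptions(precision=1,suppress=True)
for n,pts in (('scene',[(396,215,38),(367,184,38),(416,192,38),(346,235,38),(404,248,38),(427,197,38),(451,201,38),(443,265,3),(262,132,140),(265,170,58),(238,235,75),(388,295,50),(167,230,15)]),('side',[(273,185,38),(315,247,140),(317,270,58),(388,213,75),(339,150,50),(425,285,15),(232,178,38),(283,155,38),(256,213,38),(313,193,38)])):
    c,T=cam(n)
    for u,v,z in pts: print(n,u,v,ray(c,T,u,v,z))
def crop(n,x,y,w,h):
    im=cv2.imread('pics/'+n)[y:y+h,x:x+w];return cv2.resize(im,(400,400),interpolation=cv2.INTER_CUBIC)
cv2.imwrite('pics/crop.png',np.hstack([crop('a.png',340,170,120,120),crop('s.png',220,140,110,110)]))
E
```

```text
scene 396 215 [573.6  87.4  38. ]
scene 367 184 [501.4   7.9  38. ]
scene 416 192 [488.9 114.8  38. ]
scene 346 235 [661.8   6.3  38. ]
scene 404 248 [654.4 118.8  38. ]
scene 427 197 [496.4 139.7  38. ]
scene 451 201 [490.7 189.8  38. ]
scene 443 265 [639.4 198.2   3. ]
scene 262 132 [ 534.7 -224.6  140. ]
scene 265 170 [ 559.2 -212.5   58. ]
scene 238 235 [ 762.5 -171.1   75. ]
scene 388 295 [774.8 111.8  50. ]
scene 167 230 [ 756.8 -342.5   15. ]
side 273 185 [573.2  85.1  38. ]
side 315 247 [ 540.9 -222.3  140. ]
side 317 270 [ 543.6 -224.4   58. ]
side 388 213 [ 765.8 -170.    75. ]
side 339 150 [793.  114.9  50. ]
side 425 285 [ 752.7 -349.4   15. ]
side 232 178 [486.2 162.6  38. ]
side 283 155 [648.1 183.7  38. ]
side 256 213 [494.8  13.2  38. ]
side 313 193 [653.7   7.9  38. ]
```

View pics/crop.png

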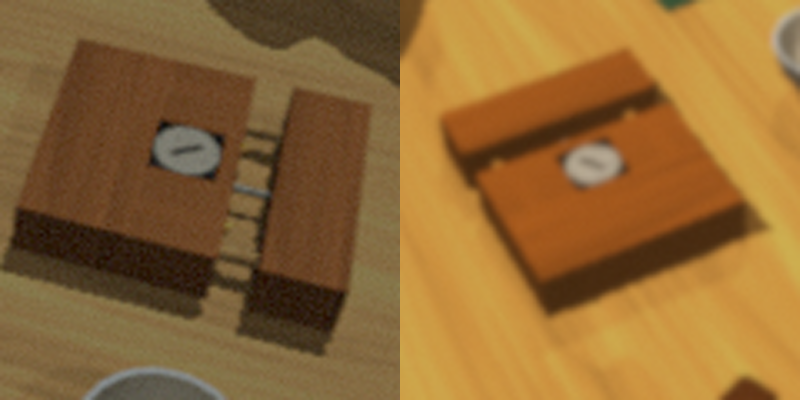

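Enlarged: the slot lies near the plinth's x axis, and the plunger, bolt and dowels are visible in the gap. I'll fit the board and section frames from the corners.

```bash
python3 - <<'E'
from h import *
np.set_printoptions(precision=3,suppress=True)
def fit(P,Q):
    P=np.array(P);Q=np.array(Q)[:,:2];a=P-P.mean(0);b=Q-Q.mean(0)
    th=np.arctan2((a[:,0]*b[:,1]-a[:,1]*b[:,0]).sum(),(a*b).sum());c,s=np.cos(th),np.sin(th);Rm=np.array([[c,-s],[s,c]])
    t=Q.mean(0)-Rm@P.mean(0);return th,t,Rm,np.linalg.norm(Q-(P@Rm.T+t),axis=1)
for n,k,ox,oy,pl,se,slot in (('scene',120/400,340,170,[(257,78),(217,258),(80,40),(20,208)],[(295,88),(262,272),(371,105),(345,290)],[(171,153),(203,147)]),
  ('side',110/400,220,140,[(80,175),(280,100),(148,283),(345,203)],[(64,155),(260,82),(43,118),(227,50)],[(181,158),(206,167)])):
    c,T=cam(n);r=lambda p:ray(c,T,p[0]*k+ox-.35,p[1]*k+oy-.35,38)
    # plinth y axis: x=-Y => y=+X world
    a=fit([(0,-80),(0,80),(120,-80),(120,80)],[r(p) for p in pl]);print(n,'pl',a[0],a[1],a[3])
    print('cam',a[2]@[32,0]+a[1])
    b=fit([(0,-80),(0,80),(-50,-80),(-50,80)],[r(p) for p in se]);print('se',b[0],b[1],b[3],'gap',a[2].T@(b[1]-a[1]))
    s=[r(p) for p in slot];d=s[1]-s[0];print('slot',s, np.arctan2(d[1],d[0]))
E
```

```text
scene pl -1.5440412547144644 [571.986 119.716] [0.775 2.209 1.7   1.688]
cam [572.842  87.727]
se -1.5512195731847005 [571.976 142.02 ] [1.265 2.07  0.73  2.843] gap [-22.297   0.587]
slot [array([578.782,  77.959,  38.   ]), array([566.691,  95.515,  38.   ])] 2.173899150734754
side pl -1.5610132666178091 [576.214 116.434] [1.013 4.084 1.954 4.379]
cam [576.527  84.435]
se -1.5347642511469612 [573.386 140.462] [2.64  2.473 2.532 3.431] gap [-24.054  -2.593]
slot [array([567.736,  96.283,  38.   ]), array([580.121,  78.9  ,  38.   ])] -0.9517524112672094
```

```bash
python3 -m jog '[[0,0,0,0,0,0.15,0],[0,0,0,0,0,0.15,0],[0,0,0,0,0,0.15,0],[0,0,0,0,0,0.15,0],[0,0,0,0,0,0.15,0]]' 40 >/dev/null
python3 -m jog '[[0,0,0,0,0,0.15,0],[0,0,0,0,0,0.15,0],[0,0,0,0,0,0.036,0],[0,0,0,0,0,0,0]]'
python3 -m jog '[[-0.027,0.037,0.008,0,0,0,0],[-0.027,0.037,0.008,0,0,0,0],[-0.027,0.037,0.008,0,0,0,0],[-0.027,0.037,0.008,0,0,0,0],[-0.027,0.037,0.008,0,0,0,0]]'
python3 -m jog '[[-0.027,0.037,0.008,0,0,0,0],[-0.027,0.037,0.008,0,0,0,0],[-0.027,0.037,0.008,0,0,0,0],[-0.027,0.037,0.008,0,0,0,0],[0,0,0,0,0,0,0]]'
python3 - <<'E'
from h import *
T=tool();print(T,np.arctan2(T[1,0],T[0,0]),sense()['force']);c,W=cam('wrist');snap('wrist','w2.png')
for p in[(573,119,38),(573.5,87,38),(573,141.2,38)]:print(proj(c,W,p))
E
```

```text
time_s: 1.05
eef_pos: [237.6, 468.0, 219.5]
ee_rot: [0.0, 0.702, 0.712, -0.0]
force: [-0.5, -0.2, 0.1]
grip_width: -0.001
grip_force: 0.0
time_s: 1.55
eef_pos: [426.0, 334.6, 179.4]
ee_rot: [-0.0, 0.701, 0.713, 0.0]
force: [0.5, 0.2, -0.1]
grip_width: -0.001
grip_force: 0.0
time_s: 2.05
eef_pos: [577.2, 226.3, 145.6]
ee_rot: [-0.0, 0.703, 0.711, -0.001]
force: [-0.6, 0.5, -0.7]
grip_width: 0.0
grip_force: 0.0
[[-1.15092275e-02  9.99932753e-01 -1.42373430e-03  5.77158228e+02]
 [ 9.99933112e-01  1.15075785e-02 -1.16099698e-03  2.26280996e+02]
 [-1.14453517e-03 -1.43700125e-03 -9.99998313e-01  1.45614688e+02]
 [ 0.00000000e+00  0.00000000e+00  0.00000000e+00  1.00000000e+00]] 1.582305815905946 [-0.55735388  0.51851996 -0.73568348]
(np.float64(310.28738770426355), np.float64(316.4736284597807))
(np.float64(310.6628957635195), np.float64(348.094749469643))
(np.float64(310.431113067771), np.float64(293.37224039012347))
```

View pics/w2.png

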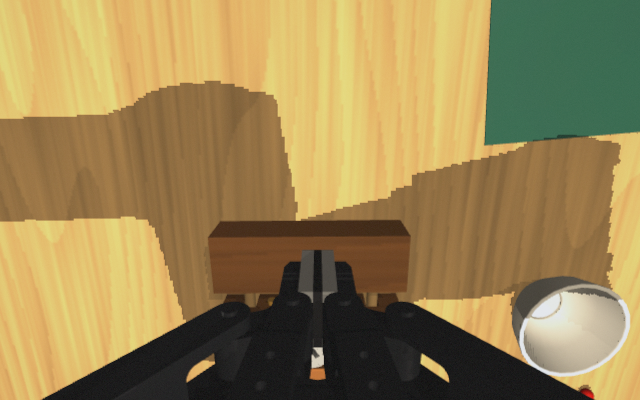

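The wrist view shows the section: back top edge (208,237)–(410,237), bottom edge (219,221)–(402,221), joining edge about row 293.

```bash
python3 - <<'E'
from h import *
c,W=cam('wrist')
for u,v,z in[(208,237,38),(410,237,38),(219,221,0),(402,221,0),(210.5,293,38),(408,293,38)]:print(ray(c,W,u,v,z))
E
python3 -m jog '[[0,-0.002,0.04,0,0,0,0],[0,-0.001,0.04,0,0,0,0],[0,0,0.04,0,0,0,0],[0,0,0,0,0,0,0]]'
```

```text
[489.90658457 192.31215139  38.        ]
[649.5863559  194.42704472  38.        ]
[488.53553419 191.96118969   0.        ]
[651.8485565  194.11140156   0.        ]
[488.15954694 142.11854618  38.        ]
[652.33540812 144.34102131  38.        ]
time_s: 2.5
eef_pos: [567.5, 230.4, 23.2]
ee_rot: [-0.003, 0.701, 0.713, -0.004]
force: [-0.7, 0.2, 0.6]
grip_width: 0.003
grip_force: 0.0
```

```bash
python3 -m jog '[[-0.007,0.003,0,0,0,0,0],[-0.007,0,0,0,0,0,0],[-0.004,0,0,0,0,0,0],[0,0,0,0,0,0,0]]'; python3 -m jog '[[0,0,0,0,0,0,0]]'|head -4
```

```text
time_s: 2.9
eef_pos: [575.3, 211.5, 29.2]
ee_rot: [0.001, 0.702, 0.712, 0.001]
force: [0.0, 0.5, -0.4]
grip_width: -0.005
grip_force: 0.0
time_s: 3.0
eef_pos: [574.9, 212.1, 28.5]
ee_rot: [0.0, 0.702, 0.712, 0.0]
force: [0.1, -0.5, 0.1]
```

```bash
python3 -m jog '[[-0.003,-0.002,0.004,0,0,0,0],[-0.003,-0.002,0.002,0,0,0,0],[-0.003,0,0,0,0,0,0],[-0.002,0,0,0,0,0,0],[-0.002,0,0,0,0,0,0]]' |head -4
python3 -m jog '[[-0.002,0,0,0,0,0,0],[-0.002,0,0,0,0,0,0],[-0.002,0,0,0,0,0,0],[-0.002,0,0,0,0,0,0],[-0.002,0,0,0,0,0,0]]'|head -4
python3 -m jog '[[-0.0015,0,0,0,0,0,0],[-0.0015,0,0,0,0,0,0],[0,0,0,0,0,0,0]]'|head -4
```

```text
time_s: 3.5
eef_pos: [570.8, 199.1, 21.8]
ee_rot: [-0.0, 0.702, 0.712, 0.0]
force: [-0.7, 2.0, 0.9]
time_s: 4.0
eef_pos: [570.9, 188.9, 21.7]
ee_rot: [-0.0, 0.702, 0.712, 0.0]
force: [1.0, 2.5, 0.7]
time_s: 4.3
eef_pos: [570.9, 185.9, 21.7]
ee_rot: [0.0, 0.702, 0.712, -0.0]
force: [-0.5, 1.2, -1.6]
```

```bash
for i in 1 2 3; do python3 -m jog '[[-0.001,0,0,0,0,0,0],[0,0,0,0,0,0,0]]'|sed -n '2p;4p'; done
```

```text
eef_pos: [570.9, 185.0, 21.7]
force: [0.7, 1.6, 0.2]
eef_pos: [571.0, 184.0, 21.7]
force: [-1.3, 1.8, 0.2]
eef_pos: [570.9, 183.4, 21.8]
force: [-1.1, 3.3, 1.4]
```

```bash
for i in 1 2 3; do python3 -m jog '[[-0.0007,0,0,0,0,0,0],[0,0,0,0,0,0,0]]'|sed -n '2p;4p'; done
python3 - <<'E'
from h import *
c,T=cam('scene');im=snap('scene','a3.png');im2=snap('side','s3.png')
a=cv2.resize(im[170:290,340:460],(400,400),interpolation=2);b=cv2.resize(im2[140:250,220:330],(400,400),interpolation=2)
cv2.imwrite('pics/c3.png',np.hstack([a,b])[:,:,::-1])
E
```

```text
eef_pos: [571.0, 182.9, 21.9]
force: [-1.3, 5.7, 0.8]
eef_pos: [571.1, 182.4, 22.0]
force: [-1.0, 6.5, 3.4]
eef_pos: [571.2, 181.8, 22.1]
force: [-1.3, 6.4, 2.4]
```

View pics/c3.png

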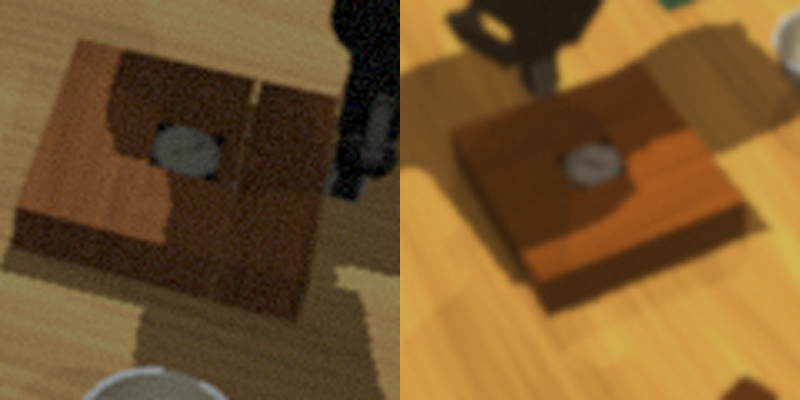

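Force rose from 2 to 6 N at y≈183, so the section is on the plungers with only a thin gap left. Backing off and going to look at the driver.

```bash
python3 -m jog '[[0.015,0,0,0,0,0,0],[0.02,0,-0.02,0,0,0,0],[0.01,0,-0.045,0,0,0,0],[0,0,-0.045,0,0,0,0],[0,0,-0.045,0,0,0,0]]'|sed -n '2p;4p'
python3 -m jog '[[0,0,-0.045,0,0,0,0],[-0.045,0,-0.02,0,0,0,0],[-0.048,-0.003,0,0,0,0,0],[-0.048,-0.003,0,0,0,0,0],[-0.048,-0.003,0,0,0,0,0]]'|sed -n '2p;4p'
python3 -m jog '[[-0.048,-0.003,0,0,0,0,0],[-0.048,-0.003,0,0,0,0,0],[-0.048,-0.003,0,0,0,0,0],[-0.048,-0.003,0,0,0,0,0],[-0.048,-0.003,0,0,0,0,0]]'|sed -n '2p;4p'
python3 -m jog '[[-0.048,-0.003,0,0,0,0,0],[-0.038,-0.002,0,0,0,0,0],[0,0,0,0,0,0,0],[0,0,0,0,0,0,0]]'|sed -n '2p;4p'
python3 - <<'E'
from h import *
T=tool();print(T,sense()['joints']);np.save('T5.npy',T);snap('wrist','w5.png');snap('scene','a5.png');snap('side','s5.png')
E
```

```text
eef_pos: [569.9, 226.7, 178.3]
force: [1.4, -0.3, 0.7]
eef_pos: [563.8, 35.5, 241.8]
force: [1.0, -0.7, 0.7]
eef_pos: [552.6, -205.0, 241.8]
force: [0.8, 0.1, 0.2]
eef_pos: [549.0, -289.6, 241.2]
force: [-0.3, 0.3, -0.2]
[[-1.38399778e-02  9.99903744e-01 -9.79018583e-04  5.49048402e+02]
 [ 9.99904182e-01  1.38402507e-02  2.72517332e-04 -2.89569575e+02]
 [ 2.86040963e-04 -9.75153141e-04 -9.99999484e-01  2.41208015e+02]
 [ 0.00000000e+00  0.00000000e+00  0.00000000e+00  1.00000000e+00]] [-6.73628697e-01  5.18690378e-01  1.14158189e+00 -3.99312070e-04
  1.48225556e+00 -6.87433761e-01]
```

View pics/w5.png

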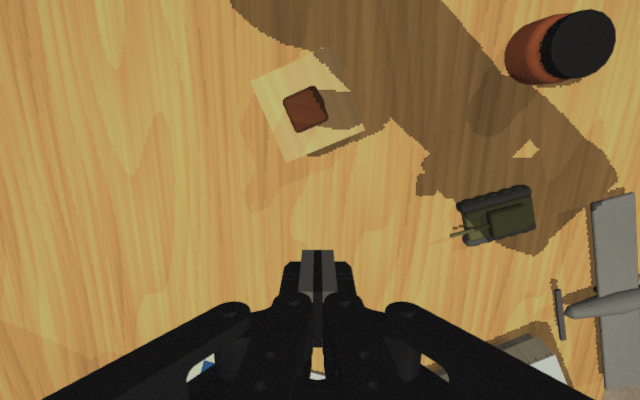

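Wrist view: handle top corners at about (283,104), (311,87), (327,119), (298,132); stand corner (250,80), (287,162).

```bash
python3 - <<'E'
from h import *
np.set_printoptions(precision=3,suppress=True)
c=eyes.calibration('wrist');W=np.load('T5.npy')@np.array(c['mount'])
P=np.array([ray(c,W,u,v,140)for u,v in[(283,104),(311,87),(327,119),(298,132)]])[:,:2]
print(P,P.mean(0));d=np.diff(np.vstack([P,P[:1]]),axis=0);print(np.linalg.norm(d,axis=1),np.degrees(np.arctan2(d[:,1],d[:,0])))
im=cv2.imread('pics/w5.png')[60:150,260:350];hsv=cv2.cvtColor(im,cv2.COLOR_BGR2HSV)
b,g,r=[im[:,:,i].astype(int) for i in range(3)]
m=((r-g>25)&(r<150)&(g<75)).astype(np.uint8)
k=max(cv2.findContours(m,0,2)[0],key=cv2.contourArea);R0=cv2.minAreaRect(k);print(R0)
B=cv2.boxPoints(R0)+[260,60];Q=np.array([ray(c,W,u,v,140)for u,v in B])[:,:2];print(B,Q.mean(0));d=np.diff(Q,axis=0);print(np.linalg.norm(d,axis=1),np.degrees(np.arctan2(d[:,1],d[:,0])))
s=[ray(c,W,u,v,58) for u,v in[(250,80),(287,162)]];print(s,np.degrees(np.arctan2(*(s[1]-s[0])[1::-1])))
E
```

```text
[[ 525.168 -223.035]
 [ 544.367 -211.625]
 [ 555.697 -232.715]
 [ 535.46  -241.927]] [ 540.173 -227.325]
[22.333 23.94  22.235 21.514] [  30.722  -61.753 -155.524  118.582]
((44.56828308105469, 49.31463623046875), (36.94696807861328, 34.8516731262207), 65.224853515625)
[[281.005  99.844]
 [312.649  85.239]
 [328.132 118.785]
 [296.488 133.39 ]] [ 540.047 -226.559]
[23.766 24.676 24.396] [  24.423  -63.512 -154.896]
[array([ 488.376, -205.017,   58.   ]), array([ 520.608, -278.63 ,   58.   ])] -66.35315540256016
```

```bash
python3 -m jog '[[0.032,-0.005,0,0,0,0,0.06],[0.032,-0.004,0,0,0,0,0.06],[0,0,0,0,0,-0.147,0.06],[0,0,0,0,0,-0.147,0.06],[0,0,0,0,0,-0.149,0.06]]'|sed -n '2p;4p'
python3 -m jog '[[0,0,0.03,0,0,0,0.06],[0,0,0.03,0,0,0,0.06],[0,0,0.015,0,0,0,0.06],[0,0,0,0,0,0,0.06],[0,0,0,0,0,0,0.06]]'|sed -n '2,5p'
python3 - <<'E'
from h import *
T=tool();print(T,np.arctan2(T[1,0],T[0,0]), T[:3,:3].T@([540,-226,104]-T[:3,3]));np.save('T6.npy',T);snap('wrist','w6.png')
E
```

```text
eef_pos: [539.4, -224.1, 242.2]
force: [-1.0, 0.3, -0.8]
eef_pos: [539.6, -225.0, 167.7]
ee_rot: [0.001, 0.528, 0.849, -0.0]
force: [0.8, -0.1, 0.3]
grip_width: 0.705
[[-4.43106732e-01  8.96468432e-01  8.80244605e-04  5.39568269e+02]
 [ 8.96468261e-01  4.43107359e-01 -7.24811383e-04 -2.25001666e+02]
 [-1.03981339e-03  4.67942547e-04 -9.99999350e-01  1.67678582e+02]
 [ 0.00000000e+00  0.00000000e+00  0.00000000e+00  1.00000000e+00]] 2.0298578326236907 [-1.02006325 -0.08513398 63.67964384]
```

View pics/w6.png

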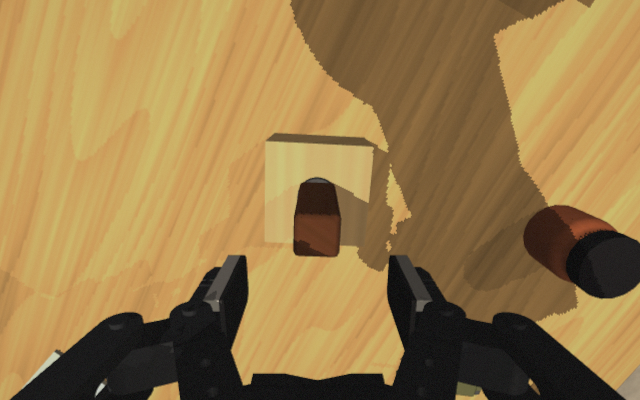

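The handle is centred between the pads (u≈317) and square to them. Descend and grip.

```bash
python3 -m jog '[[-0.001,0,0.02,0,0,0,0.06],[0,0,0.02,0,0,0,0.06],[0,0,0.02,0,0,0,0.06],[0,0,0.011,0,0,0,0.06],[0,0,0,0,0,0,0.06]]'|sed -n '2,5p'
python3 -m jog '[[0,0,0,0,0,0,0.03],[0,0,0,0,0,0,0.02],[0,0,0,0,0,0,0.0],[0,0,0,0,0,0,0.0],[0,0,0,0,0,0,0.0]]' 60
python3 -m jog '[[0,0,0,0,0,0,0],[0,0,0,0,0,0,0],[0,0,0,0,0,0,0]]'
```

```text
eef_pos: [539.4, -226.2, 95.3]
ee_rot: [-0.001, 0.528, 0.849, -0.0]
force: [1.0, 0.4, -0.2]
grip_width: 0.7
time_s: 9.7
eef_pos: [540.2, -226.9, 97.1]
ee_rot: [0.001, 0.528, 0.849, -0.0]
force: [-0.3, -1.0, 6.7]
grip_width: 0.295
grip_force: 59.0
time_s: 10.0
eef_pos: [540.2, -226.8, 97.1]
ee_rot: [0.001, 0.528, 0.849, -0.0]
force: [-0.1, 0.5, 7.0]
grip_width: 0.291
grip_force: 59.0
```

```bash
python3 -m jog '[[0,0,-0.01,0,0,0,0],[0,0,-0.025,0,0,0,0],[0,0,-0.025,0,0,0,0],[0,0,-0.025,0,0,0,0],[0,0,-0.025,0,0,0,0]]'|sed -n '2p;4,6p'
python3 -m jog '[[0,0,-0.02,0,0,0,0],[0,0,0,0,0,0,0],[0,0,0,0,0,0,0]]'|sed -n '2p;4,6p'
python3 - <<'E'
from h import *
a=snap('scene','a7.png');b=snap('side','s7.png');T=tool();np.save('T7.npy',T);tip=(T@[0,0,91,1])[:3];print(tip,sense()['wrist_torque'])
o=[]
for n,im in(('scene',a),('side',b)):
    c,C=cam(n);u,v=proj(c,C,tip);print(n,u,v);u,v=int(u),int(v)
    o.append(cv2.resize(im[v-30:v+20,u-25:u+25],(400,400),interpolation=2))
cv2.imwrite('pics/c7.png',np.hstack(o)[:,:,::-1])
E
```

```text
eef_pos: [539.4, -226.3, 207.3]
force: [0.5, 0.1, -2.0]
grip_width: 0.294
grip_force: 58.4
eef_pos: [539.3, -226.3, 225.2]
force: [0.3, -0.0, -1.1]
grip_width: 0.299
grip_force: 58.4
[ 538.9202563  -226.01217093  133.29989284] [ 0.024688   -0.00851384  0.0498405 ]
scene 260.7741004663492 135.55909244536394
side 314.99488126827333 250.59508472516666
```

View pics/c7.png

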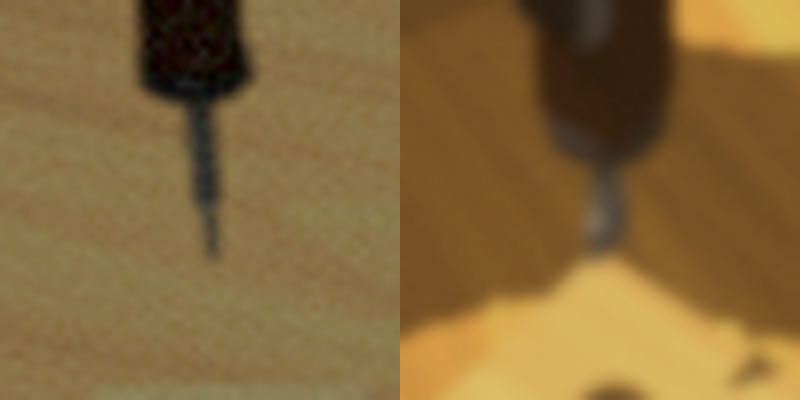

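The blade is edge-on to the scene camera, so it is along tool y (about 26°); the tip is where predicted, about (261,137) in scene. Now carry it near the cam and view the slot.

```bash
python3 -m jog '[[0.034,0.0285,0,0,0,0,0],[0.034,0.0285,0,0,0,0,0],[0.034,0.0285,0,0,0,0,0],[0.034,0.0285,0,0,0,0,0],[0.034,0.0285,0,0,0,0,0]]'|sed -n '2p;6p'
python3 -m jog '[[0.034,0.0285,0,0,0,0,0],[0.034,0.0285,0,0,0,0,0],[0.034,0.0285,0,0,0,0,0],[0,0,0,0,0,-0.15,0],[0,0,0,0,0,-0.15,0]]'|sed -n '2p;6p'
python3 -m jog '[[0,0,0,0,0,-0.15,0],[0,0,0,0,0,-0.15,0],[0,0,0,0,0,-0.15,0],[0,0,0,0,0,-0.15,0],[0,0,0,0,0,-0.15,0]]'|sed -n '2p;6p'
python3 -m jog '[[0,0,0,0,0,-0.15,0],[0,0,0,0,0,-0.15,0],[0,0,0,0,0,-0.15,0],[0,0,0,0,0,-0.15,0],[0,0,0,0,0,-0.07,0]]'|sed -n '2p;6p'
python3 -m jog '[[0,0,0,0,0,0,0],[0,0,0,0,0,0,0]]'|sed -n '2p;6p'
python3 - <<'E'
from h import *
T=tool();np.save('T8.npy',T);print(np.arctan2(T[1,0],T[0,0]),T[:3,3],sense()['joints'][5]);c,W=cam('wrist');snap('wrist','w8.png');print(proj(c,W,(573,87,38)))
E
```

```text
eef_pos: [592.0, -9.1, 224.5]
grip_force: 58.5
eef_pos: [623.4, 119.8, 223.9]
grip_force: 58.8
eef_pos: [623.4, 118.4, 224.3]
grip_force: 58.8
eef_pos: [623.4, 118.3, 224.2]
grip_force: 58.8
eef_pos: [623.6, 118.3, 224.9]
grip_force: 58.7
-2.536508487808115 [623.5705658  118.32377933 224.85628921] -2.1726222752256312
(np.float64(321.1949738905233), np.float64(109.9680973252043))
```

View pics/w8.png

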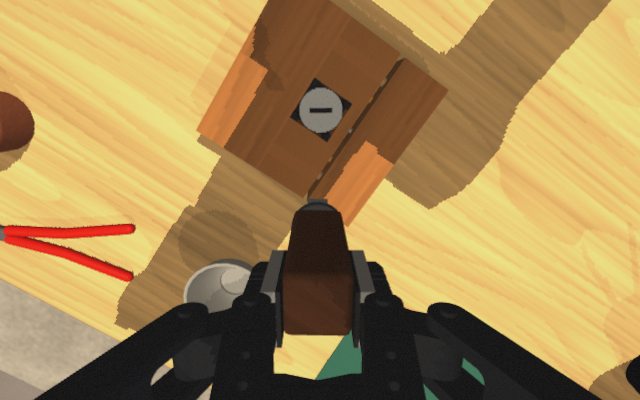

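The wrist view shows the disc at (321,110), the slot almost horizontal (along tool y) and the section with a thin gap. Now refine by segmentation.

```bash
python3 - <<'E'
from h import *
np.set_printoptions(precision=3,suppress=True)
im=cv2.imread('pics/w8.png');T=np.load('T8.npy');c=eyes.calibration('wrist');W=T@np.array(c['mount'])
x0,y0=285,75;k=im[y0:145,x0:357].astype(int);g=k.mean(2);sat=k.max(2)-k.min(2)
m=((g>95)&(sat<40)).astype(np.uint8);n,l,s,ce=cv2.connectedComponentsWithStats(m);i=1+s[1:,4].argmax();m=(l==i).astype(np.uint8)
ct=max(cv2.findContours(m,0,1)[0],key=cv2.contourArea);e=cv2.fitEllipse(ct);print(e,s[i])
f=np.zeros_like(m);cv2.drawContours(f,[ct],-1,1,-1);slot=(f&(1-m)).astype(np.uint8)
wgt=np.where(cv2.dilate(slot,np.ones((3,3)))>0,np.clip(170-g,0,None),0);wgt=np.where((slot>0),1,0)
n,l,s,ce=cv2.connectedComponentsWithStats(slot);i=1+s[1:,4].argmax();p=np.argwhere(l==i)[:,::-1].astype(float);print(s[i])
mu=p.mean(0);u,sv,vt=np.linalg.svd(p-mu);d=vt[0]
o=np.array([x0,y0]);C=ray(c,W,*(np.array(e[0])+o),38);S=ray(c,W,*(mu+o),38);A=ray(c,W,*(mu+o-d*10),38);B=ray(c,W,*(mu+o+d*10),38)
print('disc',C,'slot c',S,'slot ang',np.arctan2(*(B-A)[1::-1]),'tool y ang',np.arctan2(T[1,1],T[0,1]))
# plinth edges
for q in([(197,131),(308,197)],[(308,197),(400,60)],[(270,1),(197,131)]):
    a,b=[ray(c,W,*x,38) for x in q];print(a,b,np.arctan2(*(b-a)[1::-1]))
print('delta tool',T[:3,:3].T@(C-T[:3,3]),T[:3,:3].T@(S-T[:3,3]))
E
```

```text
((35.4979248046875, 34.74340057373047), (41.816734313964844, 43.78507614135742), 179.76454162597656) [  15   13   42   45 1389]
[ 25  33  22   5 110]
disc [573.201  86.355  38.   ] slot c [573.389  86.487  38.   ] slot ang 2.17542786410413 tool y ang 2.175879528702024
[655.084   1.904  38.   ] [649.126 124.013  38.   ] 1.6195506557110793
[649.126 124.013  38.   ] [497.773 120.079  38.   ] -3.1156088301494336
[523.941  -0.254  38.   ] [655.084   1.904  38.   ] 0.016455212334829532
delta tool [ 59.386   2.209 186.93 ] [ 59.156   2.212 186.93 ]
```

```bash
python3 -m jog '[[0.03,0.0011,0.02,0,0,0,0],[0.0293,0.0011,0.02,0,0,0,0],[0,0,0.02,0,0,0,0],[0,0,0.015,0,0,0,0],[0,0,0,0,0,0,0]]'|sed -n '2p;6p'
python3 -m jog '[[0,0,0,0,0,0,0],[0,0,0,0,0,0,0]]'|sed -n '2,4p'
python3 - <<'E'
from h import *
np.set_printoptions(precision=2,suppress=True)
c=eyes.calibration('wrist');M=np.array(c['mount']);w=cv2.imread('pics/w8.png')
for r in(273,334):print(ray(c,M,317,r,-43))
print(ray(c,M,284,334,-43),ray(c,M,352,334,-43))
print(w[262:345:3,317].tolist())
T=tool();tip=(T@[0,0,91,1])[:3];C=np.array([573.3,86.4,38]);print(T[:3,3],T[:3,:3].T@(C-tip))
o=[]
for n in('scene','side'):
    im=snap(n,n+'9.png');k,Wc=cam(n);a=proj(k,Wc,tip);u,v=int(a[0]),int(a[1]);print(n,a,u,v,proj(k,Wc,C))
    o.append(cv2.resize(im[v-25:v+25,u-25:u+25],(400,400),interpolation=2))
cv2.imwrite('pics/c9.png',np.hstack(o)[:,:,::-1])
E
```

```text
eef_pos: [572.7, 86.2, 148.8]
grip_force: 58.8
eef_pos: [574.4, 86.4, 151.7]
ee_rot: [0.001, -0.299, 0.954, -0.0]
force: [0.6, 0.2, -1.4]
[ 14.17  -0.73 -43.  ]
[-10.63  -0.75 -43.  ]
[-10.63 -12.81 -43.  ] [-10.63  12.05 -43.  ]
[[17, 26, 40], [18, 25, 39], [21, 29, 41], [20, 26, 42], [22, 29, 48], [25, 37, 57], [31, 41, 62], [24, 40, 63], [29, 43, 73], [28, 44, 75], [30, 47, 75], [27, 44, 74], [31, 47, 76], [30, 45, 74], [26, 43, 70], [26, 44, 72], [31, 46, 76], [29, 44, 75], [32, 45, 77], [31, 46, 77], [29, 45, 75], [28, 45, 77], [33, 49, 80], [28, 45, 77], [36, 59, 84], [127, 215, 236], [126, 217, 236], [125, 216, 236]]
[574.38  86.37 151.68] [ 1.02  0.75 22.67]
scene (np.float64(397.2124438061859), np.float64(207.38671762066406)) 397 207 (np.float64(395.5461578345828), np.float64(214.79091752219125))
side (np.float64(272.5508637740168), np.float64(178.41402407361494)) 272 178 (np.float64(272.8184777154077), np.float64(184.68706881119823))
```

View pics/c9.png

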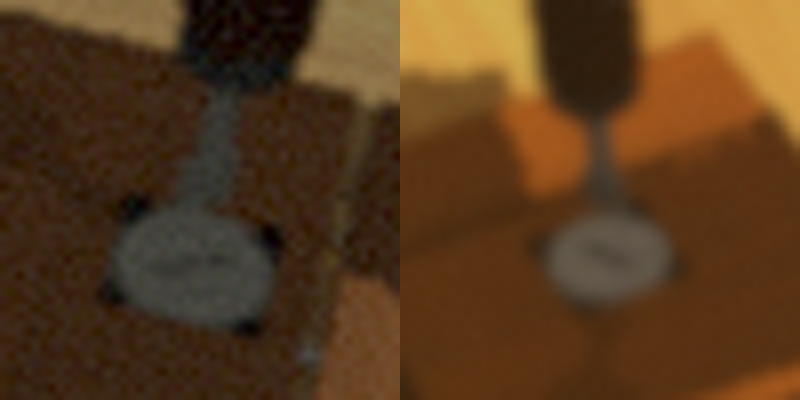

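Tip and disc sit within about 0.5 mm of the predictions in both views: scene tip (397,207), disc (396,214.6). Correct 1 mm and creep down.

```bash
python3 -m jog '[[0.001,0.0007,0.006,0,0,0,0],[0,0,0.006,0,0,0,0],[0,0,0.004,0,0,0,0],[0,0,0,0,0,0,0],[0,0,0,0,0,0,0]]'|sed -n '2,4p'
python3 - <<'E'
from h import *
T=tool();print(T[:3,3],T[:3,:3].T@([573.3,86.4,38]-(T@[0,0,91,1])[:3]))
E
for i in 1 2 3; do python3 -m jog '[[0,0,0.001,0,0,0,0],[0,0,0.001,0,0,0,0],[0,0,0,0,0,0,0]]'|sed -n '2p;4p'; done
```

```text
eef_pos: [572.6, 86.3, 134.6]
ee_rot: [-0.0, -0.299, 0.954, 0.0]
force: [0.0, 0.0, -0.2]
[572.64187115  86.31974573 134.62049982] [-0.59919894 -0.31678321  5.62039727]
eef_pos: [572.6, 86.3, 132.6]
force: [-0.8, -0.2, -1.0]
eef_pos: [572.5, 86.3, 130.5]
force: [0.2, 0.4, -2.1]
eef_pos: [572.7, 86.3, 128.9]
force: [-0.1, 0.2, 1.2]
```

```bash
for i in 1 2; do python3 -m jog '[[0,0,0.001,0,0,0,0],[0,0,0,0,0,0,0]]'|sed -n '2p;4p'; done
```

```text
eef_pos: [572.8, 86.4, 127.8]
force: [0.4, 0.7, -0.8]
eef_pos: [572.7, 86.4, 126.5]
force: [0.8, 1.2, -1.2]
```

```bash
for i in 1 2 3 4; do python3 -m jog '[[0,0,0.001,0,0,0,0],[0,0,0,0,0,0,0]]'|sed -n '2p;4p'; done
```

```text
eef_pos: [572.7, 86.4, 125.6]
force: [1.1, -0.4, -2.4]
eef_pos: [572.7, 86.3, 124.6]
force: [2.1, 1.3, -1.4]
eef_pos: [572.7, 86.3, 123.6]
force: [1.9, 0.4, -0.5]
eef_pos: [572.7, 86.3, 122.6]
force: [1.7, 1.2, -1.2]
```

```bash
python3 -m jog '[[-0.0005,0,0.0005,0,0,0,0],[0,0,0,0,0,0,0]]' 90|sed -n '4,6p'
for i in 1 2 3 4; do python3 -m jog '[[0,0,0,0,0,0.07,0],[0,0,0,0,0,0.07,0],[0,0,0,0,0,0.07,0],[0,0,0,0,0,0.07,0],[0,0,0,0,0,0.07,0]]'|sed -n '2p;4p'; python3 -c "
from rig import sense;print(sense()['wrist_torque'])"; done
```

```text
force: [1.2, 0.6, -0.7]
grip_width: 0.291
grip_force: 90.3
eef_pos: [573.2, 86.5, 122.1]
force: [3.1, -0.6, -1.1]
[ 0.17042297 -0.69717078  0.05130194]
eef_pos: [573.1, 86.4, 122.1]
force: [1.9, 0.4, -1.6]
[ 0.03849373 -0.63200858  0.06895122]
eef_pos: [573.0, 86.3, 122.1]
force: [1.3, -0.8, -0.8]
[-0.17746406 -0.49871794  0.02110863]
eef_pos: [572.9, 86.1, 122.1]
force: [0.9, -1.1, -1.8]
[-0.2569339  -0.26726843  0.07590223]
```

```bash
for i in 1 2 3; do python3 -m jog '[[0,0,0,0,0,0.05,0],[0,0,0,0,0,0.05,0],[0,0,0,0,0,0.05,0],[0,0,0,0,0,0.05,0],[0,0,0,0,0,0.05,0]]'|sed -n '2p;4p'; python3 -c "
from h import *;T=tool();s=sense();print(s['wrist_torque'],np.arctan2(T[1,1],T[0,1]),s['time_s'])"; done
```

```text
eef_pos: [572.7, 86.1, 122.1]
force: [0.4, -1.0, -0.5]
[-0.32440043 -0.11798536  0.07766756] 0.5261762614546797 19.25
eef_pos: [572.6, 86.2, 122.0]
force: [-0.1, -1.5, -0.3]
[-0.27592636  0.01401213  0.1259645 ] 0.276285250762682 19.75
eef_pos: [572.4, 86.2, 122.0]
force: [-1.0, -1.8, 0.0]
[-0.21335124  0.20393275  0.15584434] 0.02634421358064522 20.25
```

```bash
for i in 1 2 3 ; do python3 -m jog '[[0,0,0,0,0,0.02,0],[0,0,0,0,0,0.02,0],[0,0,0,0,0,0,0]]'|sed -n '4p'; python3 -c "
from h import *;T=tool();s=sense();print(s['wrist_torque'],np.arctan2(T[1,1],T[0,1]),s['time_s'])"; done
python3 - <<'E'
from h import *
a=snap('scene','a10.png');b=snap('wrist','w10.png')
cv2.imwrite('pics/c10.png',np.hstack([cv2.resize(a[180:260,370:450],(400,400),interpolation=2),cv2.resize(b[100:400,170:470],(400,400),interpolation=2)])[:,:,::-1])
E
```

```text
force: [-2.3, -2.2, 0.9]
[-0.49800444  0.66405522  0.14670133] -0.011820634697941822 20.55
force: [-4.5, -2.8, 1.0]
[-0.66896528  1.06940977  0.17050508] -0.0526780585710562 20.85
force: [-4.1, -2.2, 1.1]
[-0.70511018  1.14738703  0.12741353] -0.09340441204940574 21.15
```

View pics/c10.png

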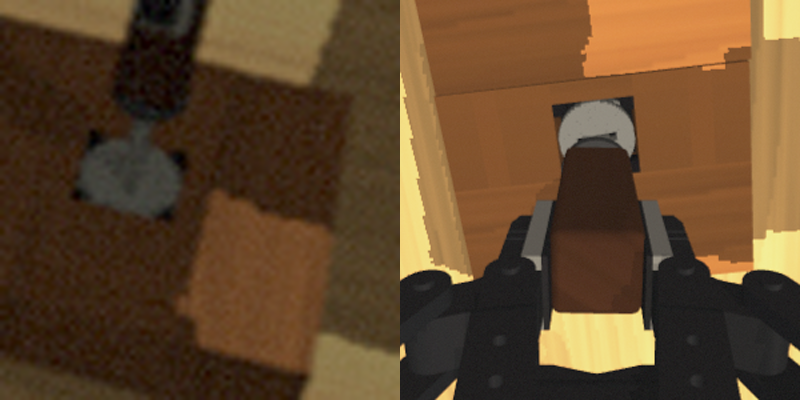

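The gap is down to a hairline, so the section is home. Unload the blade slightly and lift out.

```bash
python3 -m jog '[[0,0,0,0,0,0,0],[0,0,0,0,0,0,0],[0,0,0,0,0,-0.04,0],[0,0,0,0,0,-0.03,0],[0,0,0,0,0,0,0]]'|sed -n '2p;4p'
python3 -m jog '[[0,0,-0.003,0,0,0,0],[0,0,-0.004,0,0,0,0],[0,0,-0.004,0,0,0,0],[0,0,-0.005,0,0,0,0],[0,0,-0.005,0,0,0,0]]'|sed -n '2p;4p'
python3 -m jog '[[0,0,-0.02,0,0,0,0],[0,0,-0.03,0,0,0,0],[0,0,-0.03,0,0,0,0],[0,0,0,0,0,0,0],[0,0,0,0,0,0,0]]'|sed -n '2,6p'
python3 - <<'E'
from h import *
T=tool();np.save('T11.npy',T);print(T[:3,3],np.arctan2(T[1,0],T[0,0]),sense()['joints'][5]);snap('wrist','w11.png');snap('scene','a11.png')
print(T[:3,:3].T@(np.array([540,-226.6,215])-T[:3,3]))
E
```

```text
eef_pos: [573.5, 86.6, 122.2]
force: [-0.7, -2.3, -2.4]
eef_pos: [573.2, 86.8, 143.9]
force: [0.1, 0.0, -0.9]
eef_pos: [573.0, 86.7, 223.5]
ee_rot: [0.0, 0.715, 0.699, 0.0]
force: [0.2, -0.9, -1.4]
grip_width: 0.289
grip_force: 90.3
[573.04595413  86.71126996 223.4813153 ] 1.5487827761261455 -0.029956542594120054
[-313.9639661   -26.14839004    8.41482999]
```

```bash
python3 -m jog '[[-0.039,-0.0033,0,0,0,0,0],[-0.039,-0.0033,0,0,0,0,0],[-0.039,-0.0033,0,0,0,0,0],[-0.039,-0.0033,0,0,0,0,0],[-0.039,-0.0033,0,0,0,0,0]]'|sed -n '2p;6p'
python3 -m jog '[[-0.039,-0.0033,0,0,0,0,0],[-0.039,-0.0033,0,0,0,0,0],[-0.039,-0.0033,0.01,0,0,0,0],[0,0,0.02,0,0,0,0],[0,0,0.02,0,0,0,0]]'|sed -n '2p;6p'
python3 -m jog '[[0,0,0,0,0,0,0],[0,0,0,0,0,0,0],[0,0,0,0,0,0,0]]'|sed -n '2,6p'
python3 - <<'E'
from h import *
T=tool();print(T[:3,:3].T@(np.array([540,-226.6,97])-T[:3,3]))
E
```

```text
eef_pos: [551.5, -109.3, 222.1]
grip_force: 90.3
eef_pos: [539.1, -225.7, 171.3]
grip_force: 90.3
eef_pos: [540.2, -224.7, 174.2]
ee_rot: [0.001, 0.715, 0.699, 0.0]
force: [0.3, -0.0, -1.7]
grip_width: 0.29
grip_force: 90.3
[-1.81393393 -0.24719046 77.17509501]
```

```bash
python3 -m jog '[[-0.0018,0,0.01,0,0,0,0],[0,0,0.01,0,0,0,0],[0,0,0.005,0,0,0,0],[0,0,0.005,0,0,0,0],[0,0,0,0,0,0,0]]'|sed -n '2p;4p'
python3 -m jog '[[0,0,0.01,0,0,0,0],[0,0,0.01,0,0,0,0],[0,0,0.008,0,0,0,0],[0,0,0.008,0,0,0,0],[0,0,0,0,0,0,0]]'|sed -n '2p;4p'
```

```text
eef_pos: [539.5, -226.4, 142.4]
force: [1.4, -0.1, -1.0]
eef_pos: [539.2, -226.2, 105.8]
force: [-0.2, 0.7, -0.3]
```

```bash
python3 -m jog '[[0,0.001,0.004,0,0,0,0],[0,0,0.002,0,0,0,0],[0,0,0,0,0,0,0]]'|sed -n '2p;4p'; for i in 1 2 3; do python3 -m jog '[[0,0,0.001,0,0,0,0],[0,0,0,0,0,0,0]]'|sed -n '2p;4p'; done
```

```text
eef_pos: [540.7, -226.5, 101.1]
force: [-0.0, 0.2, -0.6]
eef_pos: [540.8, -226.6, 100.3]
force: [-0.4, -1.1, -2.1]
eef_pos: [540.7, -226.5, 99.1]
force: [-0.4, -0.8, -1.0]
eef_pos: [540.7, -226.5, 98.1]
force: [-0.2, 0.2, -2.1]
```

Near the seat; open and retreat.

```bash
python3 -m jog '[[0,0,0.001,0,0,0,0],[0,0,0,0,0,0,0],[0,0,0,0,0,0,0.03],[0,0,0,0,0,0,0.04],[0,0,0,0,0,0,0.06]]'|sed -n '2p;4,6p'
python3 -m jog '[[0,0,0,0,0,0,0.06],[0,0,0,0,0,0,0.06],[0,0,0,0,0,0,0.06],[0,0,-0.01,0,0,0,0.06],[0,0,-0.02,0,0,0,0.06]]'|sed -n '2p;4,6p'
python3 -m jog '[[0,0,-0.03,0,0,0,0.06],[0,0,-0.03,0,0,0,0.06],[0,0,-0.03,0,0,0,0.06],[0,0,-0.03,0,0,0,0.06],[0,0,0,0,0,0,0.06]]'|sed -n '1,6p'
python3 - <<'E'
from h import *
a=snap('scene','a12.png');b=snap('side','s12.png')
cv2.imwrite('pics/c12.png',np.hstack([cv2.resize(a[100:300,220:470],(400,320),interpolation=2),cv2.resize(b[130:310,215:440],(400,320),interpolation=2)])[:,:,::-1])
E
```

```text
eef_pos: [540.8, -226.6, 97.3]
force: [-0.4, -0.3, -0.5]
grip_width: 0.625
grip_force: 0.0
eef_pos: [540.2, -226.2, 126.9]
force: [0.6, 0.3, 0.4]
grip_width: 0.7
grip_force: 0.0
time_s: 27.55
eef_pos: [541.9, -227.3, 252.3]
ee_rot: [0.004, 0.715, 0.699, 0.001]
force: [0.8, -0.4, 0.4]
grip_width: 0.705
grip_force: 0.0
```

View pics/c12.png

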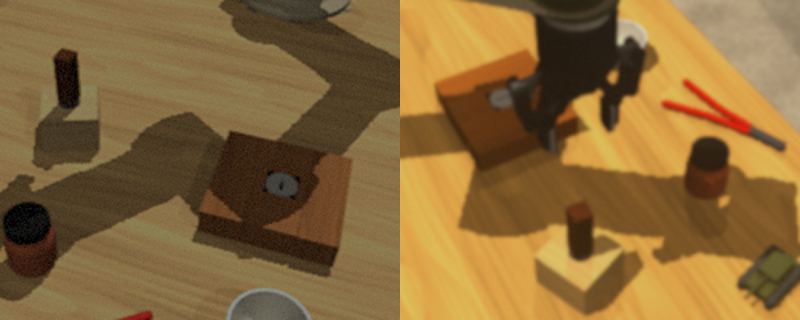

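The driver stands upright in its stand, the slot lies across the plinth, and no gap is visible between the section and the plinth. The jar, bowl and tank look undisturbed.

```bash
python3 -m jog '[[0,0,0,0,0,0,0.06],[0,0,0,0,0,0,0.06],[0,0,0,0,0,0,0.06]]'|head -2; python3 -c "
from rig import finish_job;print(finish_job())"
```

```text
time_s: 27.95
eef_pos: [540.6, -226.5, 246.5]
the job is handed in; nothing more can be done
None
```

I handed the job in at about 28 s: the cam has drawn the section up with no gap visible, the screwdriver is back upright in its stand, and the jar, bowl and tank look undisturbed; the hand-in returned no verdict.

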